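# Rank the dye bottles in the rack by height

## Robot

A 6-joint arm with a two-finger parallel gripper is mounted at the origin on a cart in front of the work surface, level with it; the furniture and walls round the work are solid. World frame = base frame: x ahead of the robot, y to its left, z up, the work surface at z = 0. Lengths are in mm, angles in rad, forces in N, time in s.
With the tool pointing down it reaches from about 275 to 750 mm from the base axis. Payload 10.2 kg.
Tool frame: the origin (TCP) lies at the very end of the fingers, on their centre line; the grasp point (between the pads) lies behind it (ctrl.grasp_offset is the z of the grasp point in the tool frame, in mm); z points along the fingers, y is the direction in which the jaws open and shut (so a half turn about z gives the same grasp; the last joint's range is limited). The gripper opens to 85 mm and grips with 20 to 120 N. Pads are 22 mm wide; open, the fingers measure 114 mm over their backs; the gripper's body (76 mm by 85 mm) begins 54 mm behind the grasp point. The pads swing forward as they close: fully open they stand 13 mm farther back than shut.
Start: joints at [-1.332, 0.313, 1.498, -0, 1.331, -0.223], TCP at [233.908, -470.019, 231.294] pointing down, gripper open.
Joint ranges: [-2.94, 2.94], [-0.97, 2.17], [0.19, 2.56], [-1.23, 4.37], [0.02, 3.11], [-2.88, 2.88]. Speed limits (rad/s): [2.39, 2.39, 3.01, 3.14, 3.14, 3.14].

## Interface

Orientations are given as a unit quaternion [w, x, y, z].
In Python, from rig import ctrl, capture, job gives the robot as it stands. The module is installed in compiled form; this text tells all that it offers.
- The arm moves only by the tool move_arm, never from a script. Its argument "series" is a list of rows, each a list of 7 numbers: the turn, a rotation vector about the tool's x, y, z in rad, then the shift along the tool's x, y, z in cm, then the opening, from 0 (shut) to 1 (fully open). A call has 1 to 5 rows; each row is the pose to reach, as a shift and turn from the pose measured when the call began, along the tool's axes at that moment; what a row does not reach only later rows make up. A row lasts 1/12 s, in which the tool goes at most 41.7 mm and 7.16 degrees, less where a joint would pass 70% of its speed; a pose out of reach is approached as far as the arm can. A call with a gripper value outside its range is refused whole. The fingers move at their own pace and stop on an object; "grip_force" is the grip in N (left out, the last holds). Time passes only in rows, so rows that repeat a pose let the fingers close. It gives the time, the measured TCP pose, the force and the opening at its end, in the units of the state.
- ctrl.sense(): the state, without advancing time (a new reading comes with each control period).
- capture(name): name is "scene" or "side" or "wrist"; returns a dict with "frame" (420x560x3 uint8, red, green, blue), "mtx" (3x3 intrinsics, pixels), "R" (3x3) and "t" (3): a world point X has camera coordinates R X + t. Camera axes: x right, y down, z forward; pixel columns grow to the right and rows downward; lengths in mm; the calibration is good to about 2 mm. A picture is of the moment at which its call begins. There is no depth.
- job.finish_job(): hands the job in, once; it reports no verdict.
The state is a dict: "time_s": time; "joints": joint angles; "dq": joint speeds; "tau": joint torques, N m; "eef_pos": TCP position; "ee_rot": TCP orientation; "force": force on the tool from outside, world axes, zero at the start; "wrist_torque": the same for the moment, N m; "grip_width": opening from 0.0 (shut) to 1.0 (fully open).
Only numpy, scipy, OpenCV 4.12 (cv2) and the standard library are available. Lean on these libraries where they do the work, as an engineer would, in place of code of your own. Each camera call takes 0.05 s, during which the arm holds its last target.

## Task

Put the four dye containers that stand between the robot and the wooden rack (not those at the back of the bench) into the rack in order of height, one in each round seat: the tallest in the seat beside the tall end board, then down to the shortest beside the low end board. Each must stand upright inside its seat and be let go; leave the beeswax block and the rivet dish beside and behind the rack where they are.

Things in the scene. Friction and masses are not known exactly. Their poses are not given: they have to be found in the camera images.
- bottle_large: the tallest dye bottle: tan, round, white screw cap; 120 tall, body 50 in diameter and solid up to 98. Origin at the centre of its base (to 1 mm), z up through the cap. Stands loose on the bench, 0.13 to 0.27 kg (sizes in mm)
- bottle_medium: the second tallest dye bottle: dark brown, round, black screw cap; 98 tall, body 42 in diameter and solid up to 80. Origin at the centre of its base (to 1 mm), z up. Loose, 0.08 to 0.16 kg (sizes in mm)
- bottle_small: the third tallest dye bottle: near-black, round, red screw cap and red label; 85 tall, body 38 in diameter and solid up to 70. Origin at the centre of its base (to 1 mm), z up. Loose, 0.10 to 0.21 kg (sizes in mm)
- jar: the shortest container: squat round teal dye pot with a teal screw cap; 50 tall, 43 in diameter; solid (can be gripped) only up to 36 above its base. Origin at the centre of its base, z up. Loose, 0.08 to 0.17 kg (sizes in mm)
- rack: fixed wooden plank rack on the bench, 72 (its x) by 280 (its y) by 16 high, origin at the centre of its underside. Four round seats 60 in diameter and 4 deep, cork on their floors, which lie 12 above the bench; seat centres at rack x = 0, y = -105, -35, +35, +105 (sizes in mm)
- tall_end: the tall end board, dark wood, 72 by 12 by 60 high, fixed against one end of the rack (rack y = +146 or -146: either end, it varies), origin at the centre of its underside. It marks the end for the tallest bottle (sizes in mm)
- low_end: the low end board, dark wood, 72 by 12 by 26 high, fixed against the other end of the rack, origin at the centre of its underside. It marks the end for the shortest container (sizes in mm)
- beeswax: yellow beeswax block 36x58x20 lying to the right of the rack near the front of the bench (a like one far back is scenery), bystander, loose; origin at the centre of its underside (sizes in mm)
- rivet_dish: small round metal dish of rivets, 71 in diameter, 16 high, standing behind the right part of the rack (a like one farther right is scenery), bystander, loose; origin at the centre of its underside (sizes in mm)

How it is judged:
By the outcome, as a careful person would: the job done as asked, in the order asked, and still so for the second after the job is handed in, with the robot touching nothing.
It also fails if it takes over 96 s, if anything falls off the work surface, if the arm or the gripper's body presses on something with over 40 N, if the wrist force passes 120 N, or if a joint passes its speed limit or range.

## Working session

There is one attempt and no reset: what is moved stays moved. The work goes in short steps, Python scripts to look and compute and a tool call to move; the robot and the scene stay as the last step left them, time stands still between calls to the robot, and variables do not carry over. Pictures are saved under pics/ and viewed, and the job is handed in when it is done.

Besides the shell and the picture viewer there is one more tool, called after "Request:" as name([rows], argument=value, ...), one row to a line, values as JSON. move_arm: Moves the arm, as the interface text tells. Its arguments: {"type":"object","properties":{"series":{"type":"array","items":{"type":"array","items":{"type":"number"}}},"grip_force":{"type":"number"}},"required":["series"]}

```bash
mkdir -p pics; ls; python3 - <<'E'
from rig import ctrl, capture, job
import cv2, numpy as np
s=ctrl.sense(); print(s, ctrl.grasp_offset)
for n in ["scene","side","wrist"]:
    c=capture(n); cv2.imwrite(f"pics/{n}0.png",cv2.cvtColor(c["frame"],cv2.COLOR_RGB2BGR)); print(n,c["mtx"],c["R"],c["t"])
E
```

```text
pics
{'time_s': 0.0, 'joints': array([-1.33237966e+00,  3.13463797e-01,  1.49845925e+00, -2.16914545e-06,
        1.33101640e+00, -2.23387003e-01]), 'dq': array([-2.21788753e-03,  8.61810578e-04,  9.19039295e-04,  2.44171204e-05,
       -1.17419147e-03,  2.04606618e-04]), 'tau': array([ 1.19086108e-03, -4.12260246e+01, -2.59743404e+01, -9.20732350e-05,
        4.16219162e-03, -3.96527611e-06]), 'eef_pos': array([ 233.85040583, -469.74081525,  230.71967875]), 'ee_rot': array([-6.73370208e-04,  9.73460122e-01,  2.28855715e-01, -6.11375730e-06]), 'force': array([-0.31989439,  0.0575174 , -0.07109945]), 'wrist_torque': array([-0.02152476, -0.01676424,  0.00606736]), 'grip_width': 0.9966546776424514} -18.700000000000003
scene [[390.43138317   0.         280.89801031]
 [  0.         390.43138317 208.36587351]
 [  0.           0.           1.        ]] [[ 0.68186475 -0.73127773 -0.01712708]
 [-0.53381616 -0.48146489 -0.69514881]
 [ 0.50010076  0.48314018 -0.71866181]] [-615.38833563  149.08385188  744.28859023]
side [[393.54524169   0.         282.30005992]
 [  0.         393.54524169 207.65631925]
 [  0.           0.           1.        ]] [[-0.88074261 -0.47304806  0.02275951]
 [-0.2977909   0.5157924  -0.80329246]
 [ 0.36825675 -0.71427148 -0.59514975]] [327.68307228 385.06106307 455.23636656]
wrist [[329.44607982   0.         280.46777173]
 [  0.         329.44607982 209.61964861]
 [  0.           0.           1.        ]] [[ 4.46516614e-01 -8.94774873e-01 -9.16328566e-04]
 [-8.63425464e-01 -4.31140672e-01  2.61943102e-01]
 [-2.34775172e-01 -1.16170765e-01 -9.65082883e-01]] [-524.50750174  -34.62706459  379.21556964]
```

View pics/scene0.png

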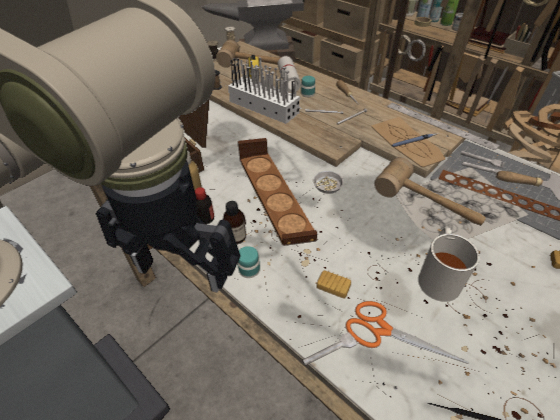

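View pics/side0.png

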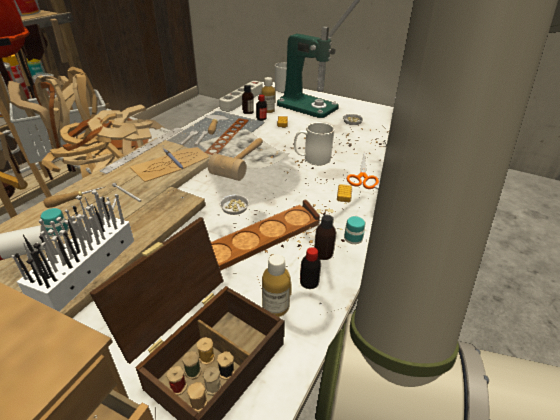

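View pics/wrist0.png

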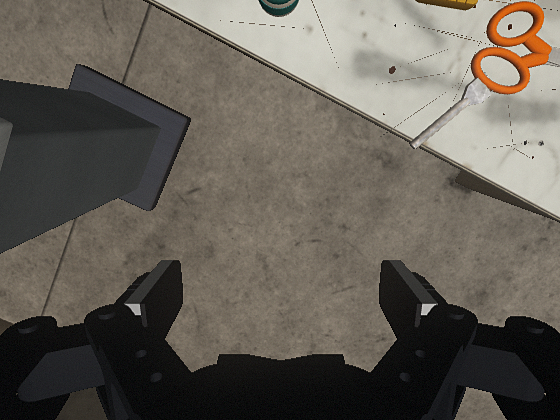

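The scene view shows the rack with its tall end at about (252,148) and its low end at (300,238). The jar is at (248,262), the brown bottle at (235,222) and the red-cap bottle at (203,205). The tan bottle is half hidden near (193,175). In the side view all four are clear: tan (277,287), red cap (312,270), brown (326,238) and jar (355,230).

```bash
cat > h.py <<'E'
import numpy as np, cv2
from rig import ctrl, capture, job
def cast(c,u,v,z):
    d=c["R"].T@np.linalg.inv(c["mtx"])@np.array([u,v,1.]); o=-c["R"].T@c["t"]
    return o+d*(z-o[2])/d[2]
def proj(c,X):
    p=c["mtx"]@(c["R"]@np.asarray(X,float)+c["t"]); return p[:2]/p[2]
def save(c,name,crop=None,k=1):
    f=cv2.cvtColor(c["frame"],cv2.COLOR_RGB2BGR)
    if crop: x0,y0,x1,y1=crop; f=f[y0:y1,x0:x1]
    cv2.imwrite("pics/"+name,cv2.resize(f,None,fx=k,fy=k,interpolation=cv2.INTER_CUBIC))
def state():
    s=ctrl.sense(); print(round(s["time_s"],2),s["eef_pos"].round(1),s["ee_rot"].round(3),s["force"].round(1),round(s["grip_width"],3),s["joints"].round(2))
E
python3 - <<'E'
from h import *
c=capture("side"); save(c,"side1.png",(200,190,400,330),4)
c=capture("scene"); save(c,"scene1.png",(180,130,360,300),4)
E
```

```text
(no output)
```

View pics/side1.png

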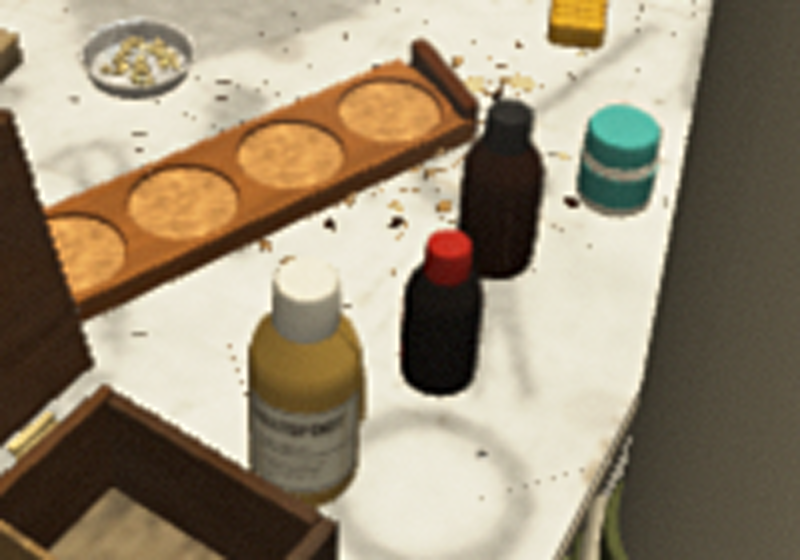

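View pics/scene1.png

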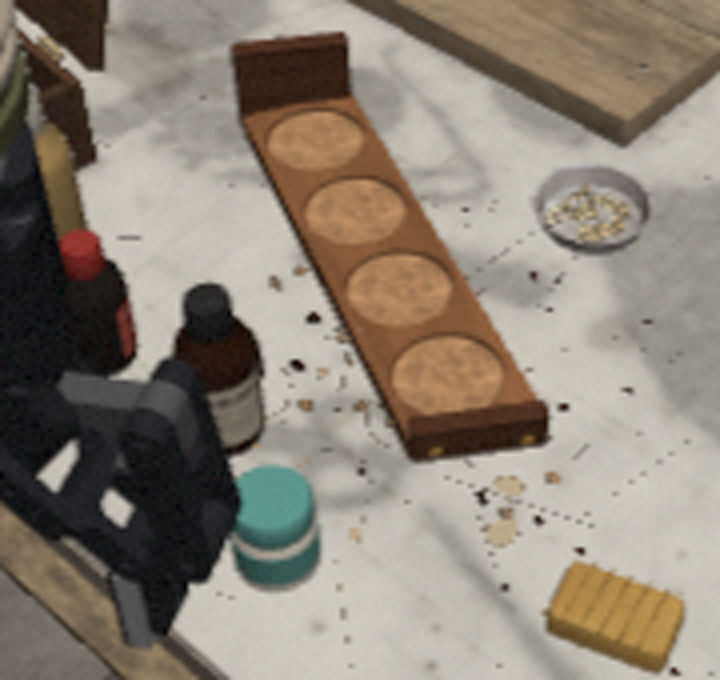

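```bash
python3 - <<'E'
from h import *
S=capture("side"); C=capture("scene")
s=lambda u,v,z:cast(S,200+u/4-.4,190+v/4-.4,z)[:2].round(1)
c=lambda u,v,z:cast(C,180+u/4-.4,130+v/4-.4,z)[:2].round(1)
print("large",s(308,272,120)); print("small",s(449,243,85),c(82,246,85)); print("med",s(513,112,98),c(209,300,98)); print("jar",s(625,127,50),c(272,497,50))
for p in [(316,140),(355,211),(400,290),(447,374)]: print("seat c",c(*p,14))
for p in [(390,112),(291,155),(184,203)]: print("seat s",s(*p,14))
# hsv-based seat masks and dish, wax
print("dish",c(594,208,12),s(138,58,12),"wax",c(617,600,20),s(580,12,20))
print("tall top",c(234,42,60),c(346,36,60)); print("low top",c(405,432,26),c(546,405,26))
print("box near",s(335,530,60),s(105,385,60), s(10,105,120))
E
```

```text
large [ 458.5 -135.2]
small [ 429.  -215.7] [ 430.5 -217.5]
med [ 436.1 -304.2] [ 440.3 -305. ]
jar [ 398.9 -381.4] [ 402.  -383.4]
seat c [ 627.  -182.3]
seat c [ 596.5 -245.5]
seat c [ 566.5 -309.7]
seat c [ 537.4 -370.9]
seat s [ 533.5 -372.2]
seat s [ 564.  -309.8]
seat s [ 593.8 -246.3]
dish [ 693.6 -346.4] [ 690.2 -346. ] wax [ 482.1 -525.5] [ 472.4 -515.8]
tall top [ 621.9 -120. ] [ 671.9 -166.9]
low top [ 486.3 -388.6] [ 547.3 -429.4]
box near [408.5 -68.4] [530.2 -86.4] [ 633.4 -164.3]
```

Request:
move_arm([
  [0,0,-0.12,3.7,-0.1,1,1],
  [0,0,-0.24,7.4,-0.2,2,1],
  [0,0,-0.36,11.1,-0.3,3,1],
  [0,0,-0.48,14.8,-0.4,4,1],
  [0,0,-0.6,18.0,-0.5,5,1],
], grip_force=40)

```text
time_s: 0.77
eef_pos: [394.6, -383.9, 180.8]
ee_rot: [-0.0, 0.861, 0.509, 0.0]
force: [0.9, -1.2, -0.2]
grip_width: 1.001
```

```bash
python3 - <<'E'
from h import *
c=capture("scene"); save(c,"scene2.png",(80,60,360,270),2.8)
c=capture("wrist"); save(c,"wrist2.png")
E
```

```text
(no output)
```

View pics/scene2.png

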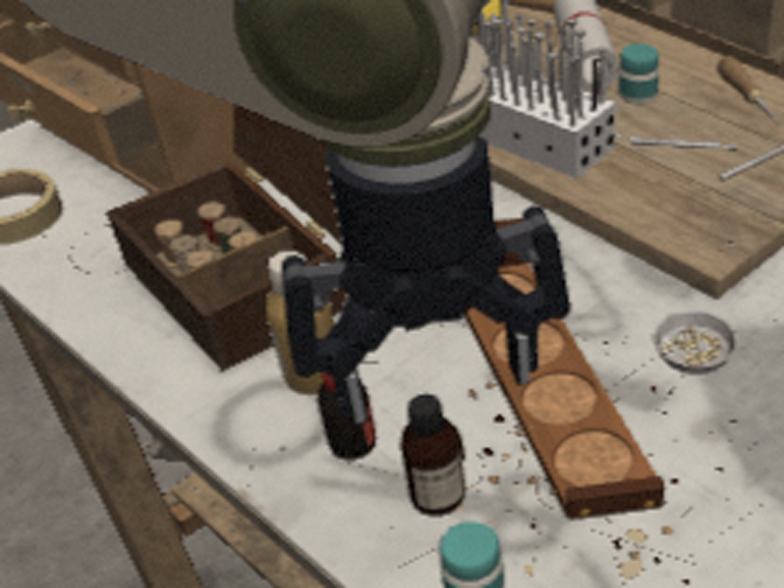

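View pics/wrist2.png

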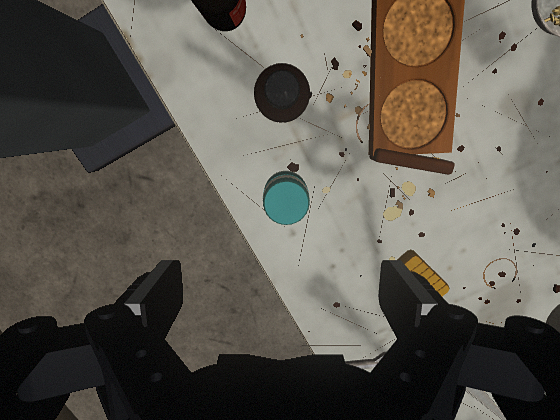

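The wrist view shows the jar at (286,200), the brown cap at (285,88) and seats at (413,113) and (418,30). I'll cross-check the positions from this view.

```bash
python3 - <<'E'
from h import *
state()
c=capture("wrist")
print("jar",cast(c,286,201,50),"med",cast(c,284,88,98),"seat4",cast(c,413,113,13),"seat3",cast(c,418,31,13))
hsv=cv2.cvtColor(c["frame"],cv2.COLOR_RGB2HSV)
m=cv2.inRange(hsv,(80,120,110),(95,255,255)); cnt=max(cv2.findContours(m,0,1)[0],key=cv2.contourArea); (u,v),r=cv2.minEnclosingCircle(cnt); print(u,v,r,cast(c,u,v,50))
E
```

```text
0.87 [ 395.5 -382.3  179.5] [-0.002  0.86   0.51   0.   ] [-0.6 -0.3  0.4] 0.999 [-0.98  0.41  1.5   0.    1.24 -0.48]
jar [ 399.54150103 -384.36311966   50.        ] med [ 438.89933891 -307.30743788   98.        ] seat4 [ 535.4004494  -375.47064977   13.        ] seat3 [ 565.06249884 -315.36992069   13.        ]
287.4335632324219 199.3563690185547 21.694883346557617 [ 401.29883392 -383.68040893   50.        ]
```

Request:
move_arm([
  [0,0,-0.05,0.2,0.5,3,1],
  [0,0,-0.05,0.2,0.5,6,1],
  [0,0,-0.05,0.2,0.5,9,1],
  [0,0,-0.05,0.2,0.5,11,1],
  [0,0,-0.05,0.2,0.5,12,1],
])

```text
time_s: 1.33
eef_pos: [397.7, -384.3, 58.2]
ee_rot: [-0.003, 0.849, 0.528, -0.0]
force: [0.6, -0.8, 0.5]
grip_width: 0.997
```

```bash
cat >> h.py <<'E'
from scipy.spatial.transform import Rotation as Ro
def go(x,y,z,rack=np.arctan2(.9,.433)):
    s=ctrl.sense(); w,a,b,c=s["ee_rot"]; R=Ro.from_quat([a,b,c,w])
    xa=np.array([np.cos(rack),np.sin(rack),0]); T=Ro.from_matrix(np.c_[xa,np.cross([0,0,-1],xa),[0,0,-1]])
    print("cm",(R.inv().apply(np.array([x,y,z])-s["eef_pos"])/10).round(2),"turn",(R.inv()*T).as_rotvec().round(3))
E
python3 - <<'E'
from h import *
state(); go(400.5,-383,6)
c=capture("wrist"); save(c,"wrist3.png")
E
```

```text
1.33 [ 397.7 -384.3   58.2] [-0.003  0.849  0.528 -0.   ] [ 0.6 -0.8  0.5] 0.997 [-0.98  0.57  1.6  -0.    0.97 -0.52]
cm [0.22 0.22 5.21] turn [-0.005 -0.003 -0.01 ]
```

View pics/wrist3.png

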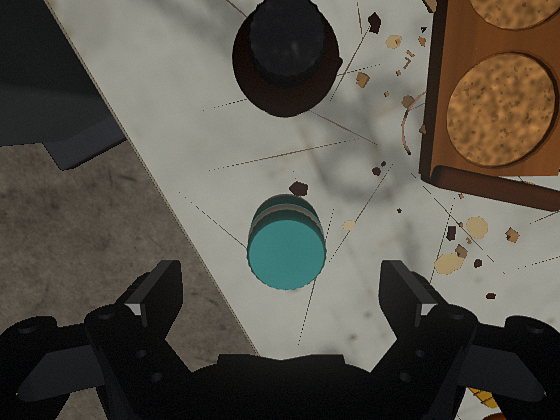

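```bash
python3 - <<'E'
from h import *
c=capture("wrist"); print(cast(c,286.5,252,50)); print(proj(c,[400.5,-383,50]))
E
```

```text
[ 401.99533093 -382.00681735   50.        ]
[284.65871147 254.91944474]
```

Request:
move_arm([
  [0,0,-0.01,0.2,0.3,1.5,1],
  [0,0,-0.01,0.2,0.3,3,1],
  [0,0,-0.01,0.2,0.3,4.4,1],
  [0,0,-0.01,0.2,0.3,5.2,1],
  [0,0,-0.01,0.2,0.3,5.2,1],
])

```text
time_s: 1.85
eef_pos: [401.5, -384.2, 7.5]
ee_rot: [-0.002, 0.847, 0.532, -0.0]
force: [-0.4, 0.7, 0.4]
grip_width: 1.002
```

```bash
python3 - <<'E'
from h import *
state()
go(400.5,-383,6)
c=capture("wrist"); print(proj(c,[400.5,-383,50]));save(c,"wrist4.png")
E
```

```text
1.85 [ 401.5 -384.2    7.5] [-0.002  0.847  0.532 -0.   ] [-0.4  0.7  0.4] 1.002 [-0.97  0.65  1.62 -0.    0.87 -0.53]
cm [ 0.07 -0.14  0.15] turn [-0.004 -0.002 -0.   ]
[276.03689826 315.49762599]
```

View pics/wrist4.png

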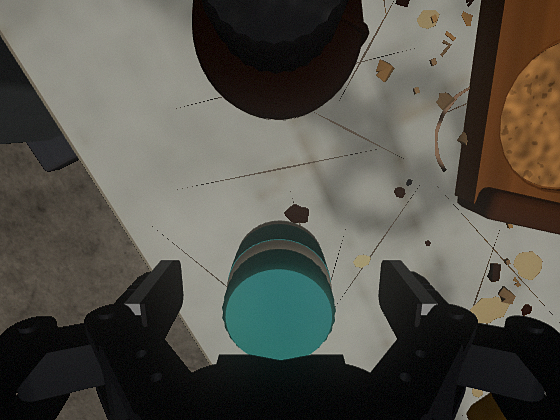

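The jar sits centred between the pads, at (279,305). I'm closing the gripper.

Request:
move_arm([
  [0,0,0,0.1,0,0.1,0.3],
  [0,0,0,0.1,0,0.1,0.3],
  [0,0,0,0.1,0,0.1,0.3],
  [0,0,0,0.1,0,0.1,0.3],
  [0,0,0,0.1,0,0.1,0.3],
], grip_force=40)

```text
time_s: 2.32
eef_pos: [402.5, -383.9, 8.2]
ee_rot: [-0.001, 0.847, 0.532, -0.0]
force: [-0.7, 1.7, 4.9]
grip_width: 0.472
```

Request:
move_arm([
  [0,0,0,0,0,0,0.3],
  [0,0,0,0,0,-1,0.3],
  [0,0,0,0,0,-3,0.3],
  [0,0,0,0,0,-5,0.3],
  [0,0,0,0,0,-6,0.3],
])

```text
time_s: 2.73
eef_pos: [403.1, -384.7, 70.9]
ee_rot: [0.001, 0.847, 0.532, -0.0]
force: [0.4, -0.0, -1.4]
grip_width: 0.47
```

```bash
python3 - <<'E'
from h import *
state()
go(535.5,-372.5,70)
c=capture("wrist"); save(c,"wrist5.png")
E
```

```text
2.73 [ 403.1 -384.7   70.9] [ 0.001  0.847  0.532 -0.   ] [ 0.4 -0.  -1.4] 0.47 [-0.97  0.56  1.59 -0.    1.   -0.52]
cm [ 6.84 11.41  0.1 ] turn [0.001 0.001 0.   ]
```

View pics/wrist5.png

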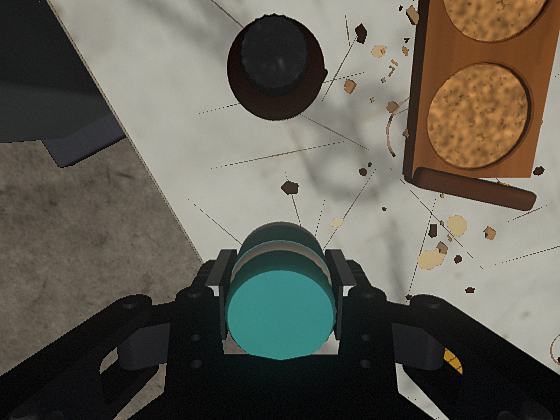

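The jar is held, and the force reads about 1.4 N down. Next I'm moving over seat 4 (low end).

Request:
move_arm([
  [0,0,0,1,1.6,0,0.3],
  [0,0,0,2.7,4.5,0,0.3],
  [0,0,0,4.5,7.5,0,0.3],
  [0,0,0,6,10,0,0.3],
  [0,0,0,6.8,11.4,0,0.3],
])

```text
time_s: 3.2
eef_pos: [538.1, -372.1, 71.3]
ee_rot: [0.001, 0.846, 0.533, 0.0]
force: [0.0, 0.1, -1.8]
grip_width: 0.474
```

Request:
move_arm([
  [0,0,0,0,0,0,0.3],
  [0,0,0,0,0,0,0.3],
  [0,0,0,0,0,0,0.3],
])

```text
time_s: 3.45
eef_pos: [537.2, -372.0, 70.6]
ee_rot: [0.001, 0.846, 0.533, -0.0]
force: [-1.1, 0.2, -1.3]
grip_width: 0.477
```

```bash
python3 - <<'E'
from h import *
state()
go(535.5,-372.5,22)
c=capture("wrist"); save(c,"wrist6.png")
c=capture("side"); save(c,"side6.png",(200,160,400,300),4)
E
```

```text
3.45 [ 537.2 -372.    70.6] [ 0.001  0.846  0.533 -0.   ] [-1.1  0.2 -1.3] 0.477 [-0.78  0.74  1.25 -0.    1.15 -0.34]
cm [-0.12 -0.13  4.86] turn [0.001 0.001 0.002]
```

View pics/wrist6.png

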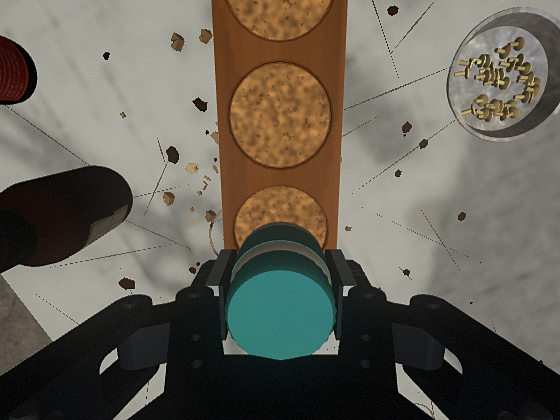

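View pics/side6.png

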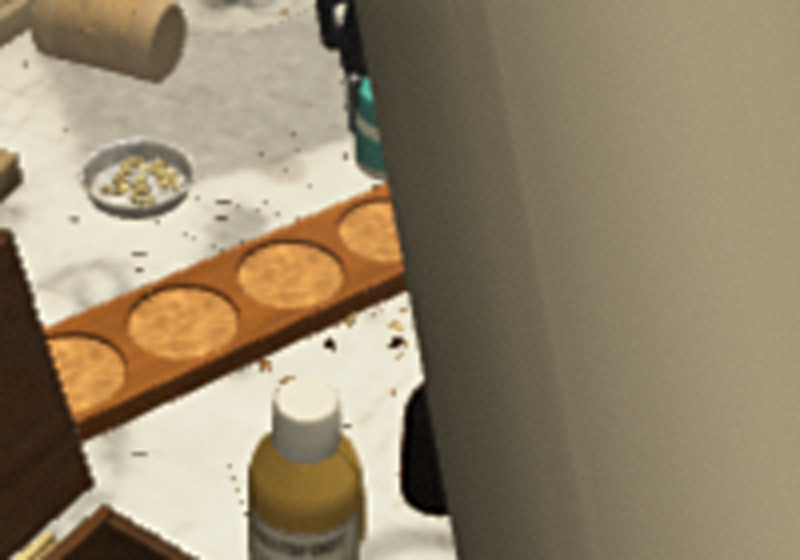

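```bash
python3 - <<'E'
from h import *
c=capture("wrist")
for z in (12,16): print(cast(c,280.5,114,z))
d=70*np.array([.433,.9]);print("seat4 by seat3:",cast(c,280.5,114,13)[:2]-d)
E
```

```text
[ 567.44809024 -309.4056867    12.        ]
[ 567.41077242 -309.45820834   16.        ]
seat4 by seat3: [ 537.12876079 -372.41881711]
```

Request:
move_arm([
  [0,0,0,0,0,1.2,0.3],
  [0,0,0,0,0,2.6,0.3],
  [0,0,0,0,0,3.8,0.3],
  [0,0,0,0,0,4.5,0.3],
  [0,0,0,0,0,4.9,0.3],
])

```text
time_s: 4.02
eef_pos: [536.6, -372.3, 20.6]
ee_rot: [0.0, 0.846, 0.532, -0.0]
force: [-0.5, 0.1, -1.3]
grip_width: 0.47
```

Request:
move_arm([
  [0,0,0,0,0,0.1,0.3],
  [0,0,0,0,0,0.1,0.3],
  [0,0,0,0,0,0.1,0.3],
])

```text
time_s: 4.27
eef_pos: [536.8, -372.5, 20.3]
ee_rot: [0.001, 0.846, 0.532, -0.0]
force: [-0.5, 0.5, 3.5]
grip_width: 0.471
```

Request:
move_arm([
  [0,0,0,0,0,0,0.65],
  [0,0,0,0,0,0,1],
  [0,0,0,0,0,0,1],
  [0,0,0,0,0,0,1],
  [0,0,0,0,0,0,1],
])

```text
time_s: 4.68
eef_pos: [536.8, -372.5, 20.3]
ee_rot: [0.001, 0.846, 0.532, -0.0]
force: [-0.6, -0.8, -0.7]
grip_width: 1.001
```

Request:
move_arm([
  [0,0,0,0,0,-1,1],
  [0,0,0,0,0,-4,1],
  [0,0,0,0,0,-8,1],
  [0,0,0,0,0,-12,1],
  [0,0,0,0,0,-14,1],
])

```text
time_s: 5.1
eef_pos: [537.7, -373.2, 166.6]
ee_rot: [0.004, 0.846, 0.532, 0.001]
force: [0.1, -0.5, 1.7]
grip_width: 1.0
```

```bash
python3 - <<'E'
from h import *
state()
go(438.5,-305.5,160)
c=capture("wrist"); save(c,"wrist7.png")
E
```

```text
5.1 [ 537.7 -373.2  166.6] [0.004 0.846 0.532 0.001] [ 0.1 -0.5  1.7] 1.0 [-0.79  0.65  1.16 -0.    1.33 -0.34]
cm [  1.81 -11.88   0.56] turn [0.008 0.003 0.001]
```

View pics/wrist7.png

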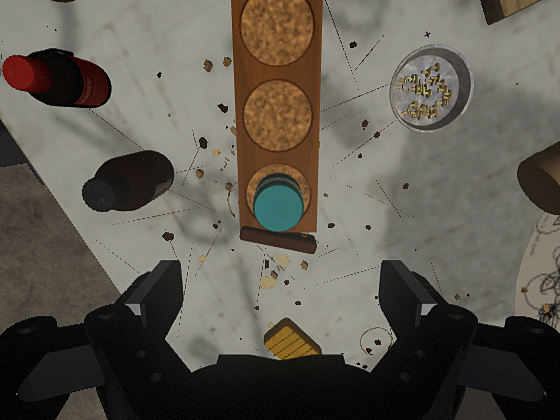

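The jar is seated at (279,205). Next is the brown bottle.

Request:
move_arm([
  [0,0,0,0.4,-2.5,0,1],
  [0,0,0,0.8,-5.5,0,1],
  [0,0,0,1.2,-8.5,0.2,1],
  [0,0,0,1.6,-11,0.5,1],
  [0,0,0,1.8,-11.9,0.5,1],
])

```text
time_s: 5.57
eef_pos: [436.8, -304.3, 162.7]
ee_rot: [0.006, 0.846, 0.532, 0.001]
force: [-0.2, 0.1, -0.3]
grip_width: 0.998
```

```bash
python3 - <<'E'
from h import *
state()
c=capture("wrist"); save(c,"wrist8.png"); print(proj(c,[438.5,-305.5,98]))
c=capture("side"); save(c,"side8.png")
c=capture("scene"); save(c,"scene8.png")
E
```

```text
5.57 [ 436.8 -304.3  162.7] [0.006 0.846 0.532 0.001] [-0.2  0.1 -0.3] 0.998 [-0.83  0.39  1.58  0.    1.16 -0.38]
[282.43965181 224.02245804]
```

View pics/wrist8.png

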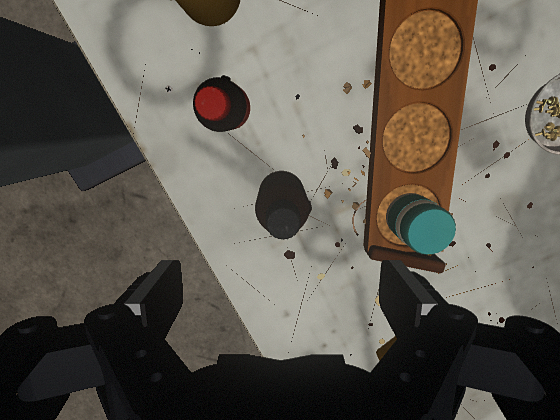

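View pics/scene8.png

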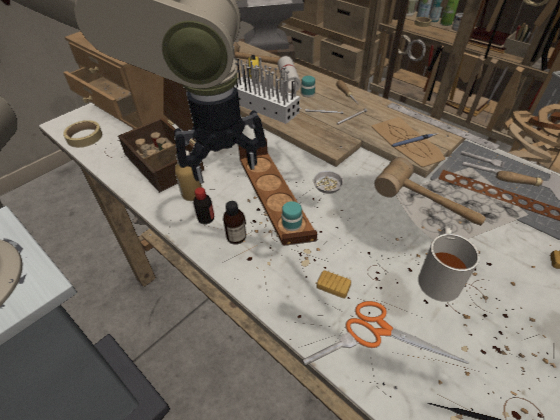

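```bash
python3 - <<'E'
from h import *
c=capture("wrist"); p=cast(c,284,221.5,98); print(p, "small",cast(c,211,101,85)); go((p[0]+438.5)/2,(p[1]-305.5)/2,38)
E
```

```text
[ 442.61666683 -306.8146803    98.        ] small [ 433.81192205 -217.47839699   85.        ]
cm [ 0.16 -0.11 12.53] turn [0.014 0.005 0.001]
```

Request:
move_arm([
  [0.01,0,0,0.2,0,2,1],
  [0.01,0,0,0.2,0,4.5,1],
  [0.01,0,0,0.2,0,6.5,1],
  [0.01,0,0,0.2,0,7.3,1],
  [0.01,0,0,0.2,0,7.3,1],
])

```text
time_s: 6.18
eef_pos: [441.1, -305.6, 88.7]
ee_rot: [0.001, 0.846, 0.532, -0.001]
force: [-0.6, -0.4, -0.8]
grip_width: 0.999
```

```bash
python3 - <<'E'
from h import *
state();go(440,-306,38)
c=capture("wrist"); save(c,"wrist9.png"); print(proj(c,[440,-306,98]))
E
```

```text
6.18 [ 441.1 -305.6   88.7] [ 0.001  0.846  0.532 -0.001] [-0.6 -0.4 -0.8] 0.999 [-0.82  0.49  1.64 -0.    1.01 -0.37]
cm [-0.07 -0.08  5.07] turn [0.001 0.004 0.001]
[278.74247382 276.21021938]
```

View pics/wrist9.png

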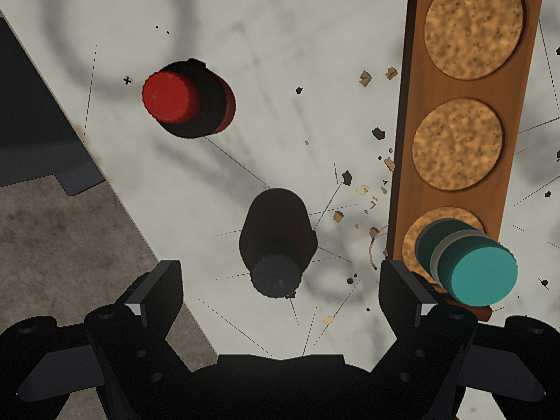

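Request:
move_arm([
  [0,0,0,-0.1,-0.1,1.5,1],
  [0,0,0,-0.1,-0.1,3,1],
  [0,0,0,-0.1,-0.1,4.4,1],
  [0,0,0,-0.1,-0.1,5,1],
  [0,0,0,-0.1,-0.1,5,1],
])

```text
time_s: 6.65
eef_pos: [440.4, -307.0, 40.2]
ee_rot: [0.002, 0.846, 0.533, -0.001]
force: [-0.4, 0.6, 0.3]
grip_width: 1.001
```

Request:
move_arm([
  [0,0,0,0,0,0,0.3],
  [0,0,0,0,0,0,0.3],
  [0,0,0,0,0,0,0.3],
  [0,0,0,0,0,0,0.3],
  [0,0,0,0,0,0,0.3],
], grip_force=40)

```text
time_s: 7.07
eef_pos: [440.7, -307.3, 41.1]
ee_rot: [0.003, 0.846, 0.533, -0.001]
force: [-1.2, 1.1, 6.8]
grip_width: 0.489
```

Request:
move_arm([
  [0,0,0,0,0,0,0.3],
  [0,0,0,0,0,-1,0.3],
  [0,0,0,0,0,-3,0.3],
  [0,0,0,0,0,-5,0.3],
  [0,0,0,0,0,-6,0.3],
])

```text
time_s: 7.48
eef_pos: [441.2, -307.5, 103.8]
ee_rot: [0.005, 0.846, 0.533, -0.001]
force: [0.6, -0.5, -0.7]
grip_width: 0.483
```

```bash
python3 - <<'E'
from h import *
state()
s4=np.array([537,-372.3]); d=70*np.array([.433,.9])
for k in (1,2,3): print(s4+k*d)
go(*(s4+2*d),100)
c=capture("wrist"); save(c,"wrist10.png")
E
```

```text
7.48 [ 441.2 -307.5  103.8] [ 0.005  0.846  0.533 -0.001] [ 0.6 -0.5 -0.7] 0.483 [-0.82  0.47  1.63 -0.    1.04 -0.38]
[ 567.31 -309.3 ]
[ 597.62 -246.3 ]
[ 627.93 -183.3 ]
cm [12.29 11.45  0.38] turn [0.007 0.006 0.001]
```

View pics/wrist10.png

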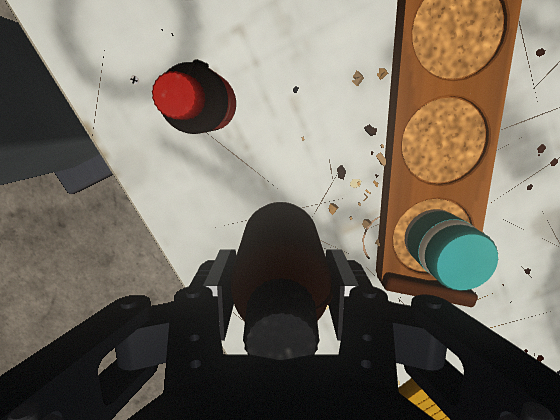

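Request:
move_arm([
  [0.007,0.006,0,1.8,1.7,0,0.3],
  [0.007,0.006,0,4.7,4.4,0,0.3],
  [0.007,0.006,0,7.7,7.2,0,0.3],
  [0.007,0.006,0,10.5,9.8,0,0.3],
  [0.007,0.006,0,12.2,11.4,0,0.3],
])

```text
time_s: 7.95
eef_pos: [599.6, -245.1, 104.0]
ee_rot: [0.001, 0.846, 0.533, 0.0]
force: [0.3, -0.4, -1.0]
grip_width: 0.484
```

Request:
move_arm([
  [0,0,0,0,0,0,0.3],
  [0,0,0,0,0,0,0.3],
  [0,0,0,0,0,0,0.3],
])

```text
time_s: 8.2
eef_pos: [598.7, -245.2, 103.2]
ee_rot: [0.0, 0.846, 0.533, -0.0]
force: [-0.2, -0.3, -1.0]
grip_width: 0.482
```

```bash
python3 - <<'E'
from h import *
state()
go(597.6,-246.3,53)
c=capture("wrist"); save(c,"wrist11.png")
c=capture("side"); save(c,"side11.png")
E
```

```text
8.2 [ 598.7 -245.2  103.2] [ 0.     0.846  0.533 -0.   ] [-0.2 -0.3 -1. ] 0.482 [-0.57  0.69  1.25 -0.    1.2  -0.12]
cm [-0.15 -0.05  5.02] turn [-0.     0.001  0.002]
```

View pics/wrist11.png

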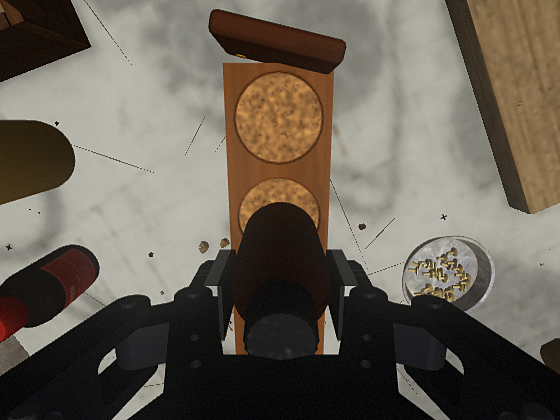

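View pics/side11.png

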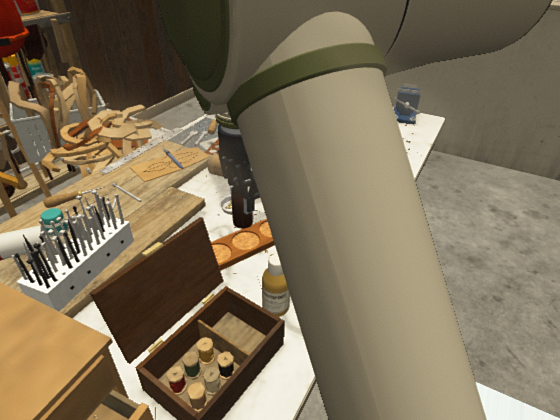

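```bash
python3 - <<'E'
from h import *
c=capture("wrist"); p=cast(c,279,117.5,13)[:2]; print(p, p-70*np.array([.433,.9]))
E
```

```text
[ 627.23958396 -183.90900739] [ 596.92958396 -246.90900739]
```

Request:
move_arm([
  [0,0,0,-0.1,0,1.2,0.3],
  [0,0,0,-0.1,0,2.6,0.3],
  [0,0,0,-0.1,0,3.8,0.3],
  [0,0,0,-0.1,0,4.5,0.3],
  [0,0,0,-0.1,0,4.8,0.3],
])

```text
time_s: 8.77
eef_pos: [597.5, -246.7, 54.3]
ee_rot: [-0.0, 0.846, 0.533, -0.001]
force: [0.3, 0.3, -1.1]
grip_width: 0.487
```

```bash
python3 - <<'E'
from h import *
state()
go(597.6,-246.3,53)
E
```

```text
8.77 [ 597.5 -246.7   54.3] [-0.     0.846  0.533 -0.001] [ 0.3  0.3 -1.1] 0.487 [-0.57  0.75  1.29 -0.    1.11 -0.12]
cm [ 0.04 -0.01  0.13] turn [-0.001  0.     0.001]
```

Request:
move_arm([
  [0,0,0,0,0,0.1,0.3],
  [0,0,0,0,0,0.2,0.3],
  [0,0,0,0,0,0.2,0.3],
])

```text
time_s: 9.02
eef_pos: [597.8, -246.8, 53.3]
ee_rot: [0.0, 0.846, 0.533, -0.0]
force: [-1.5, 1.9, 1.7]
grip_width: 0.48
```

Contact is felt (net force change about 2.7 N up), so I'm releasing.

Request:
move_arm([
  [0,0,0,0,0,0,0.65],
  [0,0,0,0,0,0,1],
  [0,0,0,0,0,0,1],
  [0,0,0,0,0,0,1],
  [0,0,0,0,0,0,1],
])

```text
time_s: 9.43
eef_pos: [597.8, -246.8, 53.3]
ee_rot: [0.0, 0.846, 0.533, -0.0]
force: [-1.3, -0.2, -1.3]
grip_width: 1.0
```

Request:
move_arm([
  [0,0,0,0,0,-1,1],
  [0,0,0,0,0,-4,1],
  [0,0,0,0,0,-8,1],
  [0,0,0,0,0,-12,1],
  [0,0,0,0,0,-13,1],
])

```text
time_s: 9.85
eef_pos: [599.6, -247.8, 191.3]
ee_rot: [0.005, 0.846, 0.533, 0.002]
force: [0.5, 0.3, 0.5]
grip_width: 1.001
```

```bash
python3 - <<'E'
from h import *
state()
go(431,-217,170)
c=capture("wrist"); save(c,"wrist12.png")
E
```

```text
9.85 [ 599.6 -247.8  191.3] [0.005 0.846 0.533 0.002] [0.5 0.3 0.5] 1.001 [-0.57  0.61  1.15 -0.    1.37 -0.12]
cm [ -4.52 -16.55   1.96] turn [0.011 0.002 0.001]
```

View pics/wrist12.png

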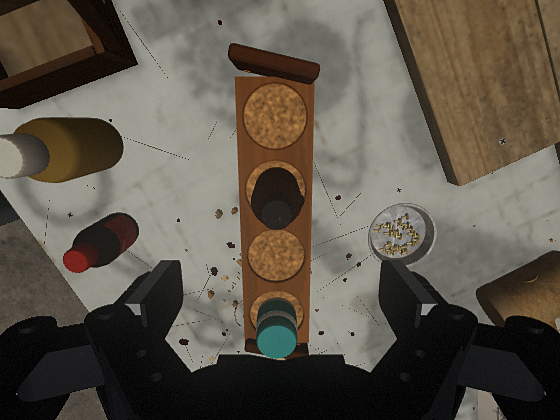

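The brown bottle is upright in seat 2. Next is the red-cap bottle, which goes in seat 3.

Request:
move_arm([
  [0.01,0,0,-0.8,-3,0,1],
  [0.01,0,0,-1.7,-6.5,0.5,1],
  [0.01,0,0,-2.6,-10,1,1],
  [0.01,0,0,-3.6,-13.5,1.5,1],
  [0.01,0,0,-4.5,-16.5,2,1],
])

```text
time_s: 10.32
eef_pos: [429.3, -216.0, 168.3]
ee_rot: [0.0, 0.846, 0.533, -0.001]
force: [0.6, -0.8, -0.0]
grip_width: 1.0
```

```bash
python3 - <<'E'
from h import *
state()
go(431,-217,32)
c=capture("wrist"); save(c,"wrist13.png"); print(proj(c,[431,-217,85]))
hsv=cv2.cvtColor(c["frame"],cv2.COLOR_RGB2HSV)
m=cv2.inRange(hsv,(0,180,120),(6,255,255))|cv2.inRange(hsv,(174,180,120),(180,255,255)); cnt=max(cv2.findContours(m,0,1)[0],key=cv2.contourArea); (u,v),r=cv2.minEnclosingCircle(cnt); print(u,v,r,cast(c,u,v,85))
E
```

```text
10.32 [ 429.3 -216.   168.3] [ 0.     0.846  0.533 -0.001] [ 0.6 -0.8 -0. ] 1.0 [-0.71  0.28  1.72 -0.    1.14 -0.26]
cm [1.000e-02 2.000e-01 1.363e+01] turn [-0.     0.002  0.001]
[283.15654747 216.03154363]
283.0 228.0 9.999999747378752e-05 [ 427.01125643 -225.12155475   85.        ]
```

View pics/wrist13.png

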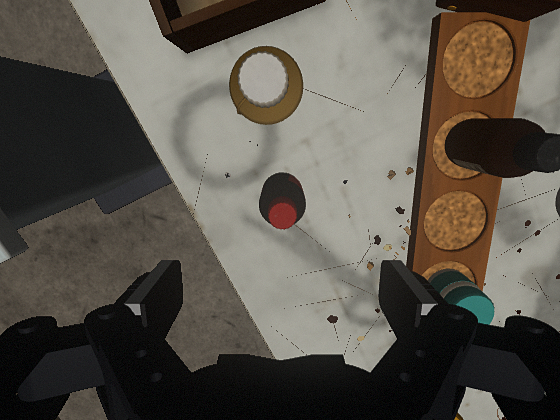

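```bash
python3 - <<'E'
from h import *
c=capture("wrist"); print(cast(c,283,215,85),"large",cast(c,264,79.5,120)); print("box corner",cast(c,185,50,50))
E
```

```text
[ 426.40264751 -213.50899098   85.        ] large [ 454.24321814 -131.08230187  120.        ]
box corner [411.48432647 -79.85656871  50.        ]
```

Request:
move_arm([
  [0,0,0,0,0.1,3,1],
  [0,0,0,0,0.2,6,1],
  [0,0,0,0,0.2,8,1],
  [0,0,0,0,0.2,9,1],
  [0,0,0,0,0.2,9,1],
])

```text
time_s: 10.83
eef_pos: [428.8, -215.8, 76.1]
ee_rot: [-0.003, 0.847, 0.532, -0.002]
force: [-0.1, -0.2, -0.2]
grip_width: 0.998
```

```bash
python3 - <<'E'
from h import *
state()
go(431,-217,32)
c=capture("wrist"); save(c,"wrist14.png"); print(proj(c,[431,-217,85]))
E
```

```text
10.83 [ 428.8 -215.8   76.1] [-0.003  0.847  0.532 -0.002] [-0.1 -0.2 -0.2] 0.998 [-0.71  0.41  1.81 -0.    0.93 -0.26]
cm [-0.01  0.28  4.41] turn [-0.007  0.    -0.   ]
[285.98046943 274.33801554]
```

View pics/wrist14.png

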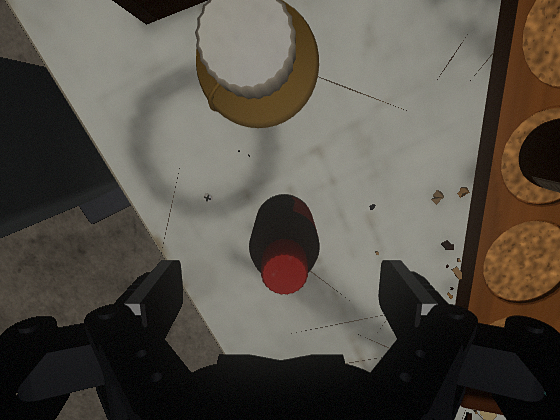

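Request:
move_arm([
  [-0.005,0,0,0,0.2,1.5,1],
  [-0.005,0,0,0,0.2,3,1],
  [-0.005,0,0,0,0.2,4,1],
  [-0.005,0,0,0,0.2,4.4,1],
  [-0.005,0,0,0,0.2,4.4,1],
])

```text
time_s: 11.3
eef_pos: [431.1, -217.2, 33.7]
ee_rot: [0.0, 0.847, 0.532, -0.0]
force: [0.5, -0.2, 0.0]
grip_width: 1.001
```

Request:
move_arm([
  [0,0,0,0,0,0,0.3],
  [0,0,0,0,0,0,0.3],
  [0,0,0,0,0,0,0.3],
  [0,0,0,0,0,0,0.3],
  [0,0,0,0,0,0,0.3],
], grip_force=40)

```text
time_s: 11.72
eef_pos: [431.4, -217.3, 34.2]
ee_rot: [0.001, 0.847, 0.532, -0.0]
force: [-1.0, 1.3, 5.1]
grip_width: 0.435
```

Request:
move_arm([
  [0,0,0,0,0,0,0.3],
  [0,0,0,0,0,-1,0.3],
  [0,0,0,0,0,-3.5,0.3],
  [0,0,0,0,0,-7,0.3],
  [0,0,0,0,0,-9,0.3],
])

```text
time_s: 12.13
eef_pos: [431.8, -217.6, 127.5]
ee_rot: [0.002, 0.847, 0.532, 0.0]
force: [0.3, -1.5, -1.5]
grip_width: 0.439
```

```bash
python3 - <<'E'
from h import *
state()
go(567.1,-309.5,120)
c=capture("wrist"); save(c,"wrist15.png")
E
```

```text
12.13 [ 431.8 -217.6  127.5] [0.002 0.847 0.532 0.   ] [ 0.3 -1.5 -1.5] 0.439 [-0.71  0.33  1.76 -0.    1.04 -0.26]
cm [-2.42 16.17  0.81] turn [0.003 0.002 0.   ]
```

View pics/wrist15.png

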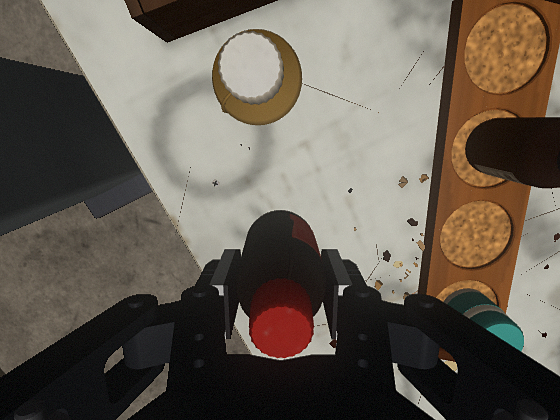

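Request:
move_arm([
  [0,0,0,-0.6,2.3,0,0.3],
  [0,0,0,-1.2,6,0,0.3],
  [0,0,0,-1.8,10,0,0.3],
  [0,0,0,-2.2,13.8,0,0.3],
  [0,0,0,-2.4,16.1,0,0.3],
])

```text
time_s: 12.6
eef_pos: [569.6, -311.4, 131.5]
ee_rot: [0.005, 0.847, 0.532, 0.001]
force: [0.3, 0.1, -1.1]
grip_width: 0.434
```

Request:
move_arm([
  [0,0,0,0,0,0,0.3],
  [0,0,0,0,0,0,0.3],
  [0,0,0,0,0,0,0.3],
])

```text
time_s: 12.85
eef_pos: [568.9, -310.8, 131.0]
ee_rot: [0.004, 0.847, 0.532, 0.001]
force: [-0.5, 0.8, -2.4]
grip_width: 0.434
```

```bash
python3 - <<'E'
from h import *
state()
go(567.1,-309.5,46)
c=capture("wrist"); save(c,"wrist16.png")
c=capture("scene"); save(c,"scene16.png",(180,100,380,250),4)
E
```

```text
12.85 [ 568.9 -310.8  131. ] [0.004 0.847 0.532 0.001] [-0.5  0.8 -2.4] 0.434 [-0.68  0.66  1.22 -0.    1.25 -0.23]
cm [ 0.06 -0.28  8.5 ] turn [ 0.008  0.003 -0.   ]
```

View pics/scene16.png

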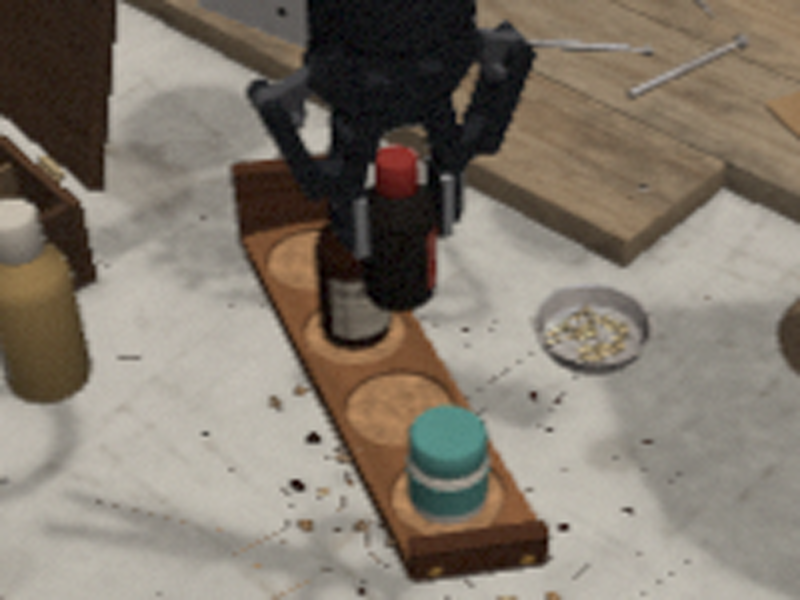

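View pics/wrist16.png

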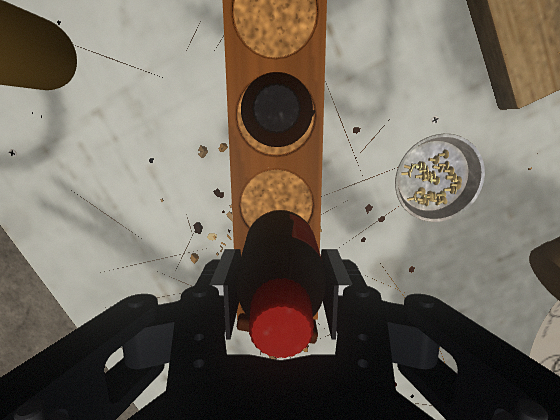

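Request:
move_arm([
  [0.008,0.003,0,0,-0.1,2,0.3],
  [0.008,0.003,0,0,-0.2,4,0.3],
  [0.008,0.003,0,0,-0.3,6,0.3],
  [0.008,0.003,0,0,-0.3,7.5,0.3],
  [0.008,0.003,0,0,-0.3,8,0.3],
])

```text
time_s: 13.37
eef_pos: [565.3, -309.0, 49.6]
ee_rot: [-0.002, 0.847, 0.532, -0.0]
force: [-0.1, 0.3, -2.0]
grip_width: 0.436
```

```bash
python3 - <<'E'
from h import *
state()
go(567.1,-309.5,46)
E
```

```text
13.37 [ 565.3 -309.    49.6] [-0.002  0.847  0.532 -0.   ] [-0.1  0.3 -2. ] 0.436 [-0.68  0.75  1.3   0.    1.1  -0.23]
cm [0.03 0.19 0.36] turn [-0.003 -0.001 -0.   ]
```

Request:
move_arm([
  [-0.003,0,0,0,0.2,0.1,0.3],
  [-0.003,0,0,0,0.2,0.3,0.3],
  [-0.003,0,0,0,0.2,0.4,0.3],
  [-0.003,0,0,0,0.2,0.5,0.3],
])

```text
time_s: 13.7
eef_pos: [567.4, -310.1, 46.3]
ee_rot: [0.001, 0.847, 0.532, 0.001]
force: [-4.5, 2.6, 11.1]
grip_width: 0.43
```

Firm contact, 11 N. Releasing.

Request:
move_arm([
  [0,0,0,0,0,0,0.65],
  [0,0,0,0,0,0,1],
  [0,0,0,0,0,0,1],
  [0,0,0,0,0,0,1],
  [0,0,0,0,0,0,1],
])

```text
time_s: 14.12
eef_pos: [567.5, -310.1, 46.3]
ee_rot: [0.001, 0.847, 0.532, 0.001]
force: [0.4, 1.0, -0.2]
grip_width: 1.001
```

Request:
move_arm([
  [0,0,0,0,0,-1,1],
  [0,0,0,0,0,-4,1],
  [0,0,0,0,0,-8,1],
  [0,0,0,0,0,-12,1],
  [0,0,0,0,0,-15,1],
])

```text
time_s: 14.53
eef_pos: [567.5, -310.2, 200.9]
ee_rot: [0.003, 0.847, 0.532, 0.001]
force: [-0.0, -0.4, 0.9]
grip_width: 1.005
```

```bash
python3 - <<'E'
from h import *
state()
go(457,-134,200)
c=capture("wrist"); save(c,"wrist17.png")
E
```

```text
14.53 [ 567.5 -310.2  200.9] [0.003 0.847 0.532 0.001] [-0.  -0.4  0.9] 1.005 [-0.68  0.61  1.14  0.    1.39 -0.23]
cm [ 11.09 -17.6   -0.02] turn [ 0.006  0.    -0.   ]
```

View pics/wrist17.png

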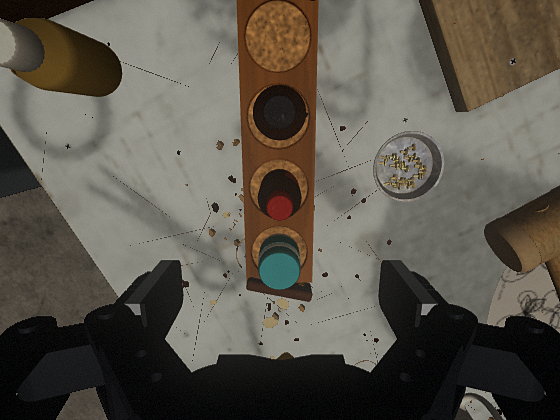

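Brown, red-cap and jar are seated at (281,112), (279,195) and (279,262). Next I'm checking the open box and lid near the tan bottle.

```bash
python3 - <<'E'
from h import *
c=capture("scene"); save(c,"scene17.png",(100,40,300,190),4)
c=capture("side"); save(c,"side17.png",(80,200,300,365),3.6)
E
```

```text
(no output)
```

View pics/scene17.png

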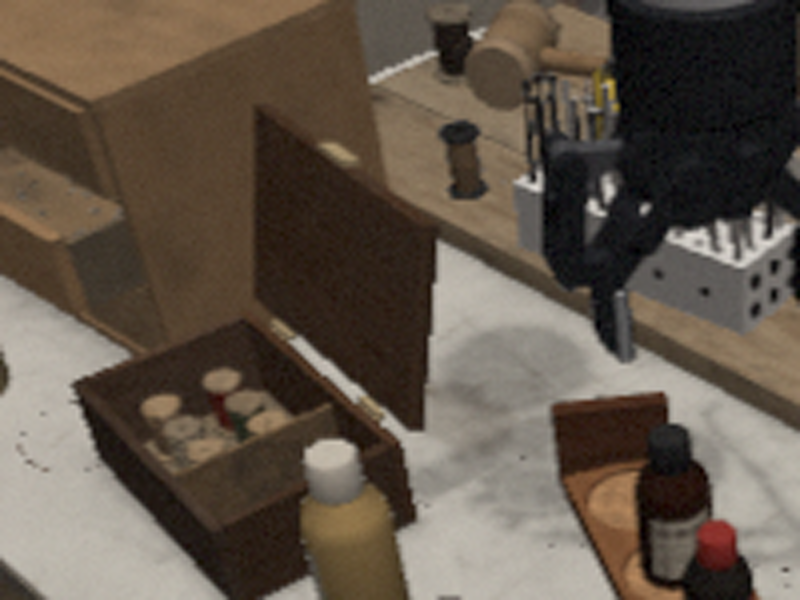

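View pics/side17.png

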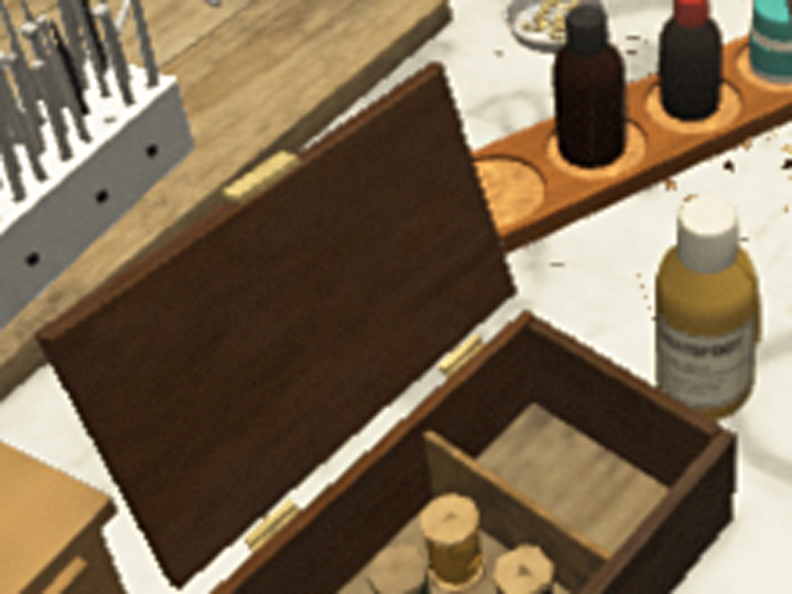

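```bash
python3 - <<'E'
from h import *
C=capture("scene");S=capture("side")
P=lambda c:c["mtx"]@np.c_[c["R"],c["t"]]
for n,a,b in [("lidtop",(208.7,98),(202.2,218)),("lidbot",(204.5,147),(223,280.5)),("boxfront",(155.5,172),(280,321.4)),("boxback",(201.7,152.5),(225.8,287.5))]:
    X=cv2.triangulatePoints(P(C),P(S),np.array(a,float),np.array(b,float)).ravel(); print(n,(X[:3]/X[3]).round())
# large
for z in (120,):
  print(cast(C,100+333/4-.4,40+457/4-.4,z), cast(S,80+710/3.6-.4,200+215/3.6-.4,z))
go(457,-134,200)
E
```

```text
lidtop [573. -96. 186.]
lidbot [540. -90.  67.]
boxfront [416. -68.  58.]
boxback [533. -87.  55.]
[ 458.94449351 -133.80315993  120.        ] [ 456.18368525 -131.85656419  120.        ]
cm [ 11.07 -17.53  -0.42] turn [ 0.001 -0.001 -0.   ]
```

Lid top corner is at (573,-96,186) and the box edge at y≈-70 to -87, so my planned yaw clears both. Moving above the tan bottle.

Request:
move_arm([
  [0,0,0,1.5,-2.4,0,1],
  [0,0,0,3.5,-5.5,0,1],
  [0,0,0,5.5,-8.7,0,1],
  [0,0,0,7.5,-11.9,0,1],
  [0,0,0,9.5,-15,0,1],
])

```text
time_s: 15.2
eef_pos: [471.1, -157.4, 194.4]
ee_rot: [-0.001, 0.847, 0.532, -0.0]
force: [0.0, 0.1, 0.1]
grip_width: 1.003
```

```bash
python3 - <<'E'
from h import *
state();go(457.5,-133.5,170)
E
```

```text
15.2 [ 471.1 -157.4  194.4] [-0.001  0.847  0.532 -0.   ] [0.  0.1 0.1] 1.003 [-0.56  0.28  1.64  0.    1.22 -0.11]
cm [ 1.56 -2.25  2.44] turn [-0.002 -0.001 -0.001]
```

Request:
move_arm([
  [0,0,0,0.8,-1.2,0.8,1],
  [0,0,0,1.6,-2.2,1.6,1],
  [0,0,0,1.6,-2.2,2.4,1],
  [0,0,0,1.6,-2.2,2.4,1],
  [0,0,0,1.6,-2.2,2.4,1],
])

```text
time_s: 15.62
eef_pos: [458.2, -133.8, 169.8]
ee_rot: [-0.002, 0.847, 0.532, -0.001]
force: [0.8, -0.9, 0.6]
grip_width: 1.001
```

```bash
python3 - <<'E'
from h import *
state();go(457.5,-133.5,62)
c=capture("wrist"); save(c,"wrist18.png"); print(proj(c,[457.5,-133.5,120]))
E
```

```text
15.62 [ 458.2 -133.8  169.8] [-0.002  0.847  0.532 -0.001] [ 0.8 -0.9  0.6] 1.001 [-0.53  0.27  1.72  0.    1.15 -0.08]
cm [-1.000e-02 -4.000e-02  1.078e+01] turn [-0.004 -0.001 -0.001]
[279.38422234 231.38619771]
```

View pics/wrist18.png

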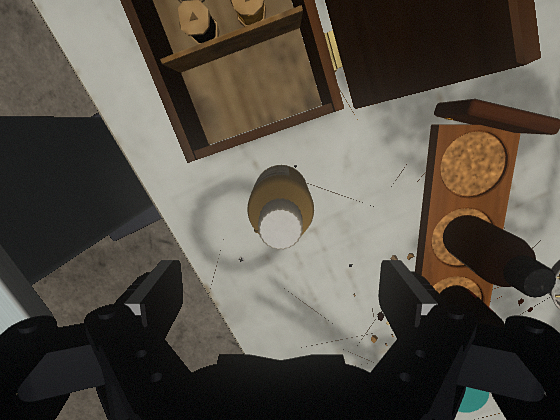

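Cap at (280,227) is centred between the fingers. Descending.

Request:
move_arm([
  [-0.003,0,0,0.1,0,2.5,1],
  [-0.003,0,0,0.1,0,5,1],
  [-0.003,0,0,0.1,0,7.5,1],
  [-0.003,0,0,0.1,0,9.5,1],
  [-0.003,0,0,0.1,0,10.5,1],
])

```text
time_s: 16.08
eef_pos: [458.1, -133.2, 63.1]
ee_rot: [-0.001, 0.847, 0.531, -0.0]
force: [-0.9, -0.1, 0.1]
grip_width: 1.002
```

```bash
python3 - <<'E'
from h import *
state();go(457.5,-133.5,62)
c=capture("wrist"); save(c,"wrist19.png"); print(proj(c,[457.5,-133.5,120]))
E
```

```text
16.08 [ 458.1 -133.2   63.1] [-0.001  0.847  0.531 -0.   ] [-0.9 -0.1  0.1] 1.002 [-0.53  0.43  1.83  0.    0.89 -0.08]
cm [-0.05 -0.05  0.11] turn [-0.003 -0.001 -0.002]
[278.55946087 345.77456654]
```

View pics/wrist19.png

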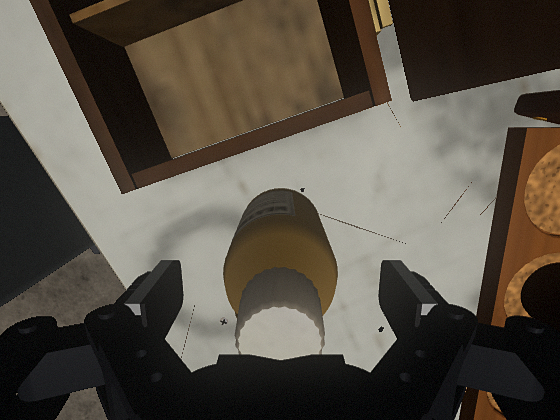

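Request:
move_arm([
  [0,0,0,0,0,0.2,1],
  [0,0,0,0,0,0.3,0.3],
  [0,0,0,0,0,0.3,0.3],
  [0,0,0,0,0,0.3,0.3],
  [0,0,0,0,0,0.3,0.3],
], grip_force=50)

```text
time_s: 16.55
eef_pos: [458.3, -133.3, 60.6]
ee_rot: [-0.001, 0.847, 0.531, -0.0]
force: [-0.9, 0.3, 4.2]
grip_width: 0.578
```

Request:
move_arm([
  [0,0,0,0,0,0,0.3],
  [0,0,0,0,0,-1,0.3],
  [0,0,0,0,0,-3.5,0.3],
  [0,0,0,0,0,-7,0.3],
  [0,0,0,0,0,-9,0.3],
])

```text
time_s: 16.97
eef_pos: [459.0, -133.7, 154.1]
ee_rot: [0.0, 0.847, 0.531, 0.001]
force: [2.1, 0.2, -1.4]
grip_width: 0.572
```

```bash
python3 - <<'E'
from h import *
state();go(627.5,-183.6,155)
c=capture("wrist"); save(c,"wrist20.png")
E
```

```text
16.97 [ 459.  -133.7  154.1] [0.    0.847 0.531 0.001] [ 2.1  0.2 -1.4] 0.572 [-0.53  0.29  1.74  0.    1.11 -0.08]
cm [ 2.84 17.34 -0.07] turn [ 0.001 -0.001 -0.002]
```

View pics/wrist20.png

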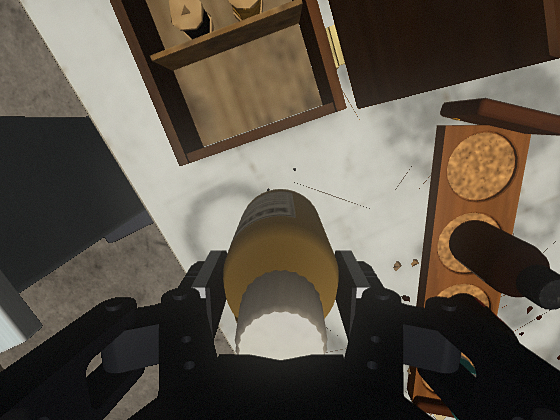

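The grip holds the bottle. Straight diagonal move to seat 1, about 25 mm clear of the lid.

Request:
move_arm([
  [0,0,0,0.2,2.5,-0.6,0.3],
  [0,0,0,0.6,6,-1.5,0.3],
  [0,0,0,1.3,10,-2,0.3],
  [0,0,0,2.1,13.8,-2,0.3],
  [0,0,0,2.8,16.8,-2,0.3],
])

```text
time_s: 17.43
eef_pos: [625.6, -182.7, 178.4]
ee_rot: [0.003, 0.847, 0.531, 0.002]
force: [1.3, -0.1, -2.0]
grip_width: 0.572
```

Request:
move_arm([
  [0,0,0,0,0,0,0.3],
  [0,0,0,0,0,0,0.3],
  [0,0,0,0,0,0,0.3],
])

```text
time_s: 17.68
eef_pos: [624.9, -182.4, 178.0]
ee_rot: [0.002, 0.847, 0.532, 0.002]
force: [-0.1, -0.4, -2.6]
grip_width: 0.571
```

```bash
python3 - <<'E'
from h import *
state();go(627.5,-183.6,73)
c=capture("wrist"); save(c,"wrist21.png")
c=capture("scene"); save(c,"scene21.png",(180,80,380,230),4)
E
```

```text
17.68 [ 624.9 -182.4  178. ] [0.002 0.847 0.532 0.002] [-0.1 -0.4 -2.6] 0.571 [-0.46  0.63  1.15  0.    1.35 -0.01]
cm [ 0.    0.23 10.5 ] turn [ 0.006 -0.    -0.002]
```

View pics/wrist21.png

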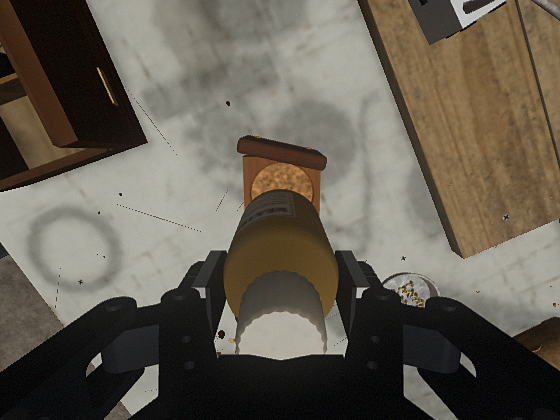

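View pics/scene21.png

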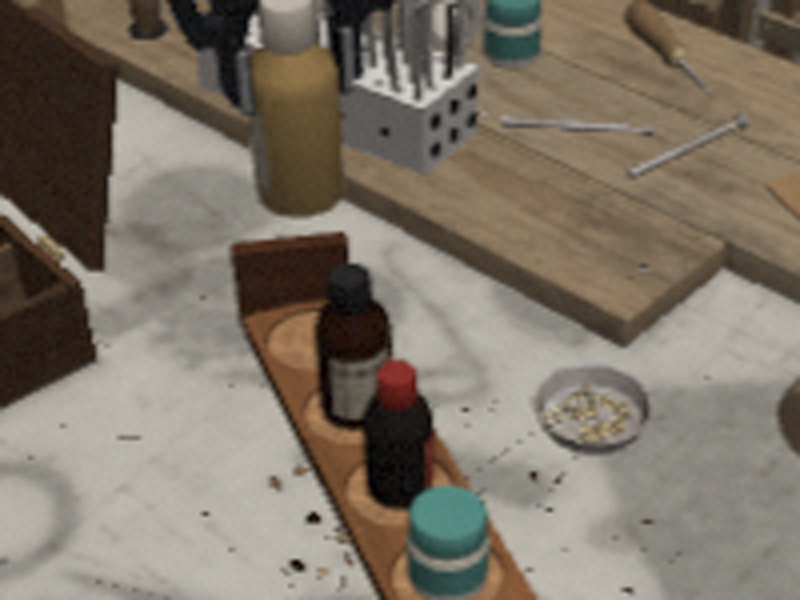

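Request:
move_arm([
  [0.005,0,0,0,0.2,2,0.3],
  [0.005,0,0,0,0.2,4,0.3],
  [0.005,0,0,0,0.2,6,0.3],
  [0.005,0,0,0,0.2,7.5,0.3],
  [0.005,0,0,0,0.2,8,0.3],
])

```text
time_s: 18.2
eef_pos: [625.4, -183.0, 96.9]
ee_rot: [-0.001, 0.847, 0.531, -0.0]
force: [-1.0, 1.1, -2.7]
grip_width: 0.571
```

Request:
move_arm([
  [0,0,0,0,0,0,0.3],
  [0,0,0,0,0,0,0.3],
])

```text
time_s: 18.37
eef_pos: [625.2, -183.0, 97.7]
ee_rot: [-0.001, 0.847, 0.531, -0.0]
force: [0.2, -0.2, -2.5]
grip_width: 0.573
```

```bash
python3 - <<'E'
from h import *
state();go(627.5,-183.6,73)
c=capture("scene"); save(c,"scene22.png",(200,80,320,170),6.5)
c=capture("wrist"); save(c,"wrist22.png")
E
```

```text
18.37 [ 625.2 -183.    97.7] [-0.001  0.847  0.531 -0.   ] [ 0.2 -0.2 -2.5] 0.573 [-0.46  0.71  1.24  0.    1.2  -0.01]
cm [0.04 0.24 2.47] turn [-0.001 -0.    -0.002]
```

View pics/scene22.png

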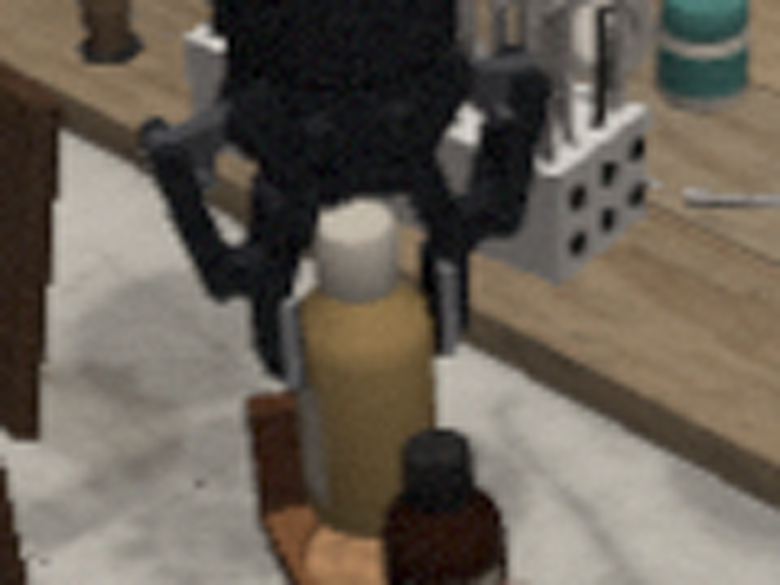

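View pics/wrist22.png

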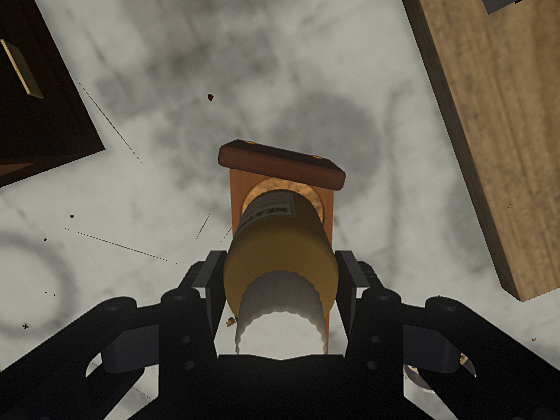

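Request:
move_arm([
  [0,0,0,0,0.2,0,0.3],
  [0,0,0,0,0.2,0.8,0.3],
  [0,0,0,0,0.2,1.5,0.3],
  [0,0,0,0,0.2,2,0.3],
  [0,0,0,0,0.2,2.2,0.3],
])

```text
time_s: 18.88
eef_pos: [627.1, -183.8, 74.9]
ee_rot: [-0.001, 0.847, 0.531, -0.0]
force: [-0.2, -0.5, -2.0]
grip_width: 0.577
```

Request:
move_arm([
  [0,0,0,0,0,0.1,0.3],
  [0,0,0,0,0,0.2,0.3],
  [0,0,0,0,0,0.2,0.3],
])

```text
time_s: 19.13
eef_pos: [627.0, -183.7, 72.8]
ee_rot: [-0.001, 0.847, 0.531, -0.0]
force: [0.7, -0.2, -2.5]
grip_width: 0.572
```

```bash
python3 - <<'E'
from h import *
state();go(627.5,-183.6,73)
E
```

```text
19.13 [ 627.  -183.7   72.8] [-0.001  0.847  0.531 -0.   ] [ 0.7 -0.2 -2.5] 0.572 [-0.46  0.74  1.25  0.    1.15 -0.01]
cm [ 0.03  0.03 -0.02] turn [-0.002 -0.    -0.002]
```

Still carrying the full weight (-2.5 N), so I'll lower a little more until I feel contact.

Request:
move_arm([
  [0,0,0,0,0,0.1,0.3],
  [0,0,0,0,0,0.1,0.3],
  [0,0,0,0,0,0.1,0.3],
])

```text
time_s: 19.38
eef_pos: [627.2, -183.8, 72.6]
ee_rot: [-0.001, 0.847, 0.531, -0.0]
force: [-2.8, 0.9, 5.1]
grip_width: 0.574
```

Contact. Releasing and retreating.

Request:
move_arm([
  [0,0,0,0,0,0,0.7],
  [0,0,0,0,0,0,1],
  [0,0,0,0,0,0,1],
  [0,0,0,0,0,0,1],
  [0,0,0,0,0,0,1],
])

```text
time_s: 19.8
eef_pos: [627.2, -183.9, 72.5]
ee_rot: [-0.001, 0.847, 0.531, -0.0]
force: [-0.5, -0.6, -0.2]
grip_width: 0.995
```

Request:
move_arm([
  [0,0,0,0,0,-1,1],
  [0,0,0,0,0,-4,1],
  [0,0,0,0,0,-8,1],
  [0,0,0,0,0,-12,1],
  [0,0,0,0,0,-15,1],
])

```text
time_s: 20.22
eef_pos: [627.7, -184.0, 227.1]
ee_rot: [0.001, 0.847, 0.531, 0.001]
force: [0.3, 0.3, 1.2]
grip_width: 0.997
```

Request:
move_arm([
  [0,0,0,-3,-2,0,1],
  [0,0,0,-6,-4,0,1],
  [0,0,0,-9,-6,0,1],
  [0,0,0,-12,-8,0,1],
  [0,0,0,-14,-10,0,1],
])

```text
time_s: 20.63
eef_pos: [474.7, -267.9, 227.5]
ee_rot: [0.002, 0.847, 0.531, 0.001]
force: [1.0, -1.2, 1.1]
grip_width: 1.0
```

```bash
python3 - <<'E'
from h import *
state()
c=capture("wrist"); save(c,"wrist23.png")
c=capture("scene"); save(c,"scene23.png",(180,80,380,230),4)
c=capture("side"); save(c,"side23.png",(180,120,400,285),3.6)
E
```

```text
20.63 [ 474.7 -267.9  227.5] [0.002 0.847 0.531 0.001] [ 1.  -1.2  1.1] 1.0 [-0.73  0.36  1.45  0.    1.33 -0.28]
```

View pics/wrist23.png

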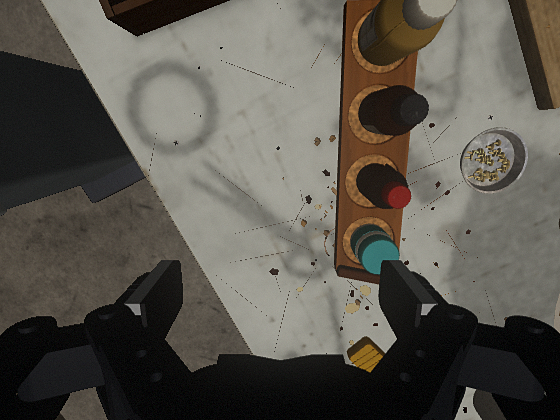

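View pics/scene23.png

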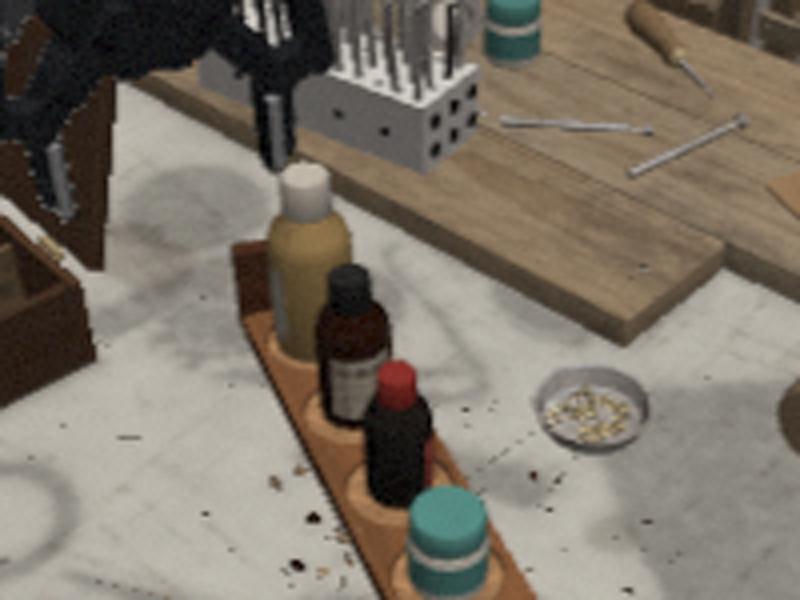

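View pics/side23.png

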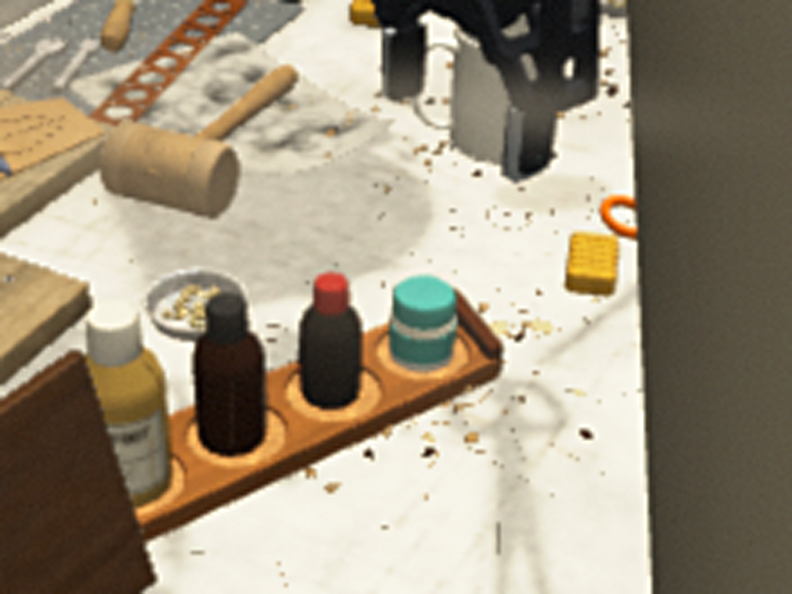

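```bash
python3 - <<'E'
from h import *
C=capture("scene");S=capture("side")
c=lambda u,v,z:cast(C,180+u/4-.4,80+v/4-.4,z)[:2].round(1)
s=lambda u,v,z:cast(S,180+u/3.6-.4,120+v/3.6-.4,z)[:2].round(1)
print("L",c(305,180,132),s(115,315,132),"M",c(350,279,110),s(226,306,110),"S",c(396,374,97),s(331,284,97),"J",c(448,514,62),s(425,289,62))
s4=np.array([537,-372.4]);print([(s4+70*k*np.array([.433,.9])).round(1) for k in (3,2,1,0)])
state()
print(job.finish_job())
E
```

```text
L [ 625.1 -185.2] [ 624.  -182.7] M [ 597.4 -246.2] [ 595.6 -243.1] S [ 567.7 -307.9] [ 564.8 -306.6] J [ 535.8 -372.9] [ 535.7 -374.5]
[array([ 627.9, -183.4]), array([ 597.6, -246.4]), array([ 567.3, -309.4]), array([ 537. , -372.4])]
20.88 [ 477.1 -266.5  227.4] [0.002 0.847 0.531 0.001] [ 0.5  0.6 -0.4] 1.003 [-0.72  0.36  1.44  0.    1.34 -0.27]
the job is handed in; nothing more can be done
None
```

All four containers are in the rack, and I handed the job in at 20.9 s. From the tall end board down they stand: tan large, dark brown medium, near-black small with the red cap, then the teal jar beside the low end board. I let each one go only after feeling it touch the seat floor, then drew the arm clear.

- **Final positions:** in the last images all four stand upright. Their cap centres, measured in the scene and side views, are within about 4 mm of the seat centres. The two views differ from each other by up to about 3.6 mm, close to the calibration error.
- **Bystanders:** I didn't touch the beeswax block or the rivet dish. They look unmoved in the pictures, but I didn't re-measure them.
- **Forces:** the highest contact force I read was about 12 N, when setting down the small bottle. No check failed.

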